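# Find the push block that still grips and shove the board home with it

### The job

Three push blocks stand on the saw table and only one sole still grips; it cannot be seen which. Take each block by its handle in turn, draw it flat across the iron for at least 5 cm to feel the drag of its sole, and leave it there; then set the grippiest one flat on the board beside the fence, in line with it, and by bearing down and pushing on that block alone slide the board along the fence until its end is hard against the stop, and leave block and board there. Bear down on a sliding block with no more than 25 N and set it down gently, keep the gripper off the board, and leave the other two blocks standing on the iron and everything else in its place.

Things in the scene. Friction and masses are not known exactly. Their poses are not given: they have to be found in the camera images.
- block_k: push block: hardwood base 165 (x) x 76 (y) mm on a 6 mm rubber sole, base top 19 mm up; loop handle, a bar 122 (x) x 28 (y) mm from 46 to 72 mm up, centred on the base, on two posts 48 mm either side of its middle; grip it across from above. Origin: centre of the sole's underside, z up. Weight and grip: see block_m, block_t
- block_m: push block, same look, sizes and origin as block_k. The three weigh 0.25 to 0.4 kg, each differently, and the weight says nothing about the grip: compare the drag with the load on the sole
- block_t: push block, same look, sizes and origin as block_k. One sole of the three, any of them, rubs with at least three times the friction coefficient of the others. On the board a slick sole just skids, however hard it is pressed; the good one carries the board along under some 10 to 20 N of downward press, not by its own weight
- board: loose hardwood board lying flat on the iron alongside the fence (1 to 4 mm off it), 360 (its x) x 120 (its y) x 32 mm, 0.94 kg; it is to go towards its own -x, 40 to 90 mm, until its end face meets the stop. Origin: centre of its underside; z up
- stop: wooden stop block 50 (its x) x 110 (its y) x 45 mm held square to the fence, on the side of the board, by a small clamp reaching 90 mm up and 155 mm out towards +y; fixed. The board's end meets its +x face, 25 mm from its origin. Origin: centre of its underside
- fence: aluminium rip fence clamped on the saw table, 700 (its x) x 44 (its y) x 65 mm high, the board on its +y side; fixed. Origin: centre of its length and width, at the table's surface
- saw: table saw with a flat cast-iron top 680 (x) x 1240 (y) mm, the blade wound down out of sight, slots and insert flush; fixed. Origin: centre of the top face, which lies at height 0
- wrench: loose 200 mm wrench lying on the iron to the left of the blocks, to be left alone. Origin: its middle, on the table
- offcut: loose wooden offcut 45 x 150 x 38 mm on the iron beyond the blocks, to be left alone. Origin: centre of its underside
- tub: loose red plastic tub 110 mm across and 100 mm high with wrenches sticking out to 180 mm, beyond the wrench, to be left alone. Origin: centre of its underside

How it is judged:
By the outcome, as a careful person would: the job done as asked, in the order asked, and still so for the second after the job is handed in, with the robot touching nothing.
It also fails if it takes over 72 s, if anything falls off the work surface, if the arm or the gripper's body presses on something with over 40 N, if the wrist force passes 120 N, or if a joint passes its speed limit or range.

### The arm

A 6-joint arm with a two-finger parallel gripper is mounted at the origin on the work surface. World frame = base frame: x ahead of the robot, y to its left, z up, the work surface at z = 0. Lengths are in m, angles in degrees, forces in N, time in s.
With the tool pointing down it reaches from about 0.25 to 0.725 m from the base axis. Payload 9.7 kg.
Tool frame: the origin (TCP) lies at the very end of the fingers, on their centre line; the grasp point (between the pads) lies 19 mm behind it (bot.grip_point_offset is the distance from the TCP to the grasp point, in m); y points along the fingers, x is the direction in which the jaws open and shut, and the axes are right-handed (so a half turn about y gives the same grasp; the last joint's range is limited). The gripper opens to 85 mm and grips with 20 to 120 N. Pads are 22 mm wide; open, the fingers measure 114 mm over their backs; the gripper's body (76 mm by 85 mm) begins 54 mm behind the grasp point. The pads swing forward as they close: fully open they stand 13 mm farther back than shut.
Start: joints at [-72.479, 4.979, 10.078, 95.1, 0, 90], TCP at [0.166, -0.524, 0.231] pointing down, gripper open.
Joint ranges: [-179.16, 179.16], [-48.56, 103.87], [-65.8, 70.77], [-126.05, 130.52], [-82.76, 87.17], [-180, 180]. Speed limits (degrees/s): [127.2, 127.2, 147.25, 180, 180, 180].

### API

Orientations are given as [roll, pitch, yaw] about the fixed x, y, z axes, in that order (R = Rz(yaw) Ry(pitch) Rx(roll)).
In Python, from workcell import bot gives the robot as it stands.
- The arm moves only by the shell command python3 -m inch 'ROWS' [FORCE]. ROWS is JSON, a list of rows, each a list of 3 entries, a list of its own where there are three numbers: the shift along the tool's x, y, z in mm, then the turn, a rotation vector about the tool's x, y, z in rad, then the finger opening in mm, from 0 to 85.4. In form: [[[x, y, z], [ax, ay, az], grip], ...]. A call has 1 to 20 rows; each row is the pose to reach, as a shift and turn from the pose measured when the call began, along the tool's axes at that moment; what a row does not reach only later rows make up. A row lasts 1/10 s, in which the tool goes at most 50 mm and 8.59 degrees, less where a joint would pass 70% of its speed; a pose out of reach is approached as far as the arm can. A call with a gripper value outside its range is refused whole. The fingers move at their own pace and stop on an object; FORCE is the grip in N (left out, the last holds). Time passes only in rows, so rows that repeat a pose let the fingers close. It gives the time, the measured TCP pose, the force and the opening at its end, in the units of the state.
- bot.get_obs(): the state, without advancing time (a new reading comes with each control period).
- bot.camera(name): name is "scene" or "top" or "wrist"; returns a dict with "frame" (420x560x3 uint8, red, green, blue), "mtx" (3x3 intrinsics, pixels), "origin" and "orientation" of the camera in the world. Camera axes: x right, y down, z forward; pixel columns grow to the right and rows downward; lengths in m; the calibration is good to about 2 mm. A picture is of the moment at which its call begins. There is no depth.
- bot.job_done(): hands the job in, once; it reports no verdict.
Trained networks look in a picture, given as the dict that the camera call returned (one of the last four; its "shot" number tells which), for a name from the list of things; names that differ only in an ending like _2 or _b are one class to them, and where a whole thing is asked for, a point or a joint stands for the part that bears it (a point fixed in the world has none). Each returns a list of dicts, best first, with "confidence" (0 to 1); they miss things now and then, are a little off and sometimes report something else, mostly with a low value. They report only what shows in the picture. A call takes as long as a camera call.
- bot.search_frame(picture, name): "box" ([left, top, right, bottom] in pixels, round what is visible of it).
- bot.cut_out(picture, name): "region" (420x560 bool, what is visible of it) and "box" ([left, top, right, bottom] in pixels, round what is visible of it).
The state is a dict: "time": time; "q": joint angles; "qd": joint speeds; "joint_efforts": joint torques, N m; "ee_pos": TCP position; "tcp_rot": TCP orientation; "wrist_force": force on the tool from outside, world axes, zero at the start; "torque": the same for the moment, N m; "opening": finger opening in m.
Only numpy, scipy, OpenCV 4.12 (cv2) and the standard library are available. Lean on these libraries where they do the work, as an engineer would, in place of code of your own. Each camera call takes 0.05 s, during which the arm holds its last target. There are 200 camera calls.

## Working session

There is one attempt and no reset: what is moved stays moved. The work goes in short steps, Python scripts to look and compute and a shell command to move; the robot and the scene stay as the last step left them, time stands still between calls to the robot, and variables do not carry over. Pictures are saved under pics/ and viewed, about 8 in all and at most 12, crops included, and the job is handed in when it is done.

```bash
mkdir -p pics; ls; cat > h.py <<'E'
from workcell import bot
import numpy as np, cv2
from scipy.spatial.transform import Rotation as R
def cam(n,f=None):
    p=bot.camera(n)
    if f: cv2.imwrite('pics/'+f,p['frame'][:,:,::-1])
    return p
def rot(o):
    o=np.array(o,float)
    return o if o.shape==(3,3) else (R.from_euler('xyz',o,degrees=True).as_matrix() if o.size==3 else R.from_quat(o).as_matrix())
def px2w(p,uv,z):
    uv=np.atleast_2d(uv).astype(float)
    d=np.c_[uv,np.ones(len(uv))]@np.linalg.inv(p['mtx']).T@rot(p['orientation']).T
    o=np.array(p['origin']); return o+d*((z-o[2])/d[:,2])[:,None]
def w2px(p,X):
    c=(np.atleast_2d(X)-p['origin'])@rot(p['orientation'])@np.array(p['mtx']).T
    return c[:,:2]/c[:,2:]
E
python3 - <<'E'
from h import *
o=bot.get_obs(); print(o)
p=cam('top','top.png'); print(p['mtx'],p['origin'],p['orientation'])
for n in ['block_k','board','stop','fence','wrench','offcut','tub']:
    r=bot.cut_out(p,n)
    for a in r:
        m=a['region'].astype(np.uint8); c=cv2.minAreaRect(cv2.findNonZero(m)); print(n,round(a['confidence'],2),a['box'],c)
s=cam('scene','scene.png'); print(s['origin'],s['orientation'])
E
```

```text
pics
{'time': 0.0, 'q': array([-7.24794679e+01,  5.01040283e+00,  1.00340717e+01,  9.50991299e+01,
       -5.98977323e-04,  9.00006556e+01]), 'qd': array([-0.0206791 ,  0.05840998,  0.00331776,  0.00471641,  0.14973952,
        0.01703249]), 'joint_efforts': array([ 4.00855439e-03, -5.20401299e+01,  4.64790416e+01,  1.68010883e-02,
        2.52598475e-04, -2.98403414e-06]), 'ee_pos': array([ 0.16550425, -0.52426717,  0.23058633]), 'tcp_rot': array([-9.00005998e+01,  7.54610135e-02, -7.24801235e+01]), 'wrist_force': array([-0.04558418,  0.81386204,  0.48743439]), 'torque': array([-0.01863795, -0.0130742 ,  0.02720939]), 'opening': 0.08529724555752642}
[[426.85914342   0.         275.61013449]
 [  0.         426.85914342 205.17079912]
 [  0.           0.           1.        ]] [0.41172029 0.00611961 1.06648494] [-172.35770313   -0.71498475  -89.23078191]
block_k 0.71 [235.8, 175.0, 273.0, 246.9] ((254.6480712890625, 208.74746704101562), (31.571453094482422, 66.79096984863281), 7.765166282653809)
block_k 0.61 [165.1, 150.4, 205.3, 222.1] ((185.23890686035156, 185.53070068359375), (65.72
[... 634 characters left out ...]
13598632812, 280.1054992675781), 0.7015458941459656)
wrench 0.65 [111.8, 208.4, 138.1, 290.0] ((126.54053497314453, 248.7567596435547), (14.467110633850098, 80.55550384521484), 9.462322235107422)
offcut 0.82 [243.4, 106.3, 302.3, 135.6] ((271.8409423828125, 120.51427459716797), (60.35993957519531, 21.5986328125), 8.914926528930664)
offcut 0.59 [299.9, 164.3, 336.9, 232.8] ((316.2496643066406, 199.18521118164062), (66.16671752929688, 30.701942443847656), 81.57302856445312)
tub 0.6 [81.5, 141.7, 140.6, 188.7] ((111.2115478515625, 164.9423065185547), (57.26591110229492, 46.0872917175293), 11.309932708740234)
[ 1.09340024 -0.56534899  1.10775225] [-1.43641488e+02  6.60843422e-02  4.17631650e+01]
```

```bash
python3 - <<'E'
import cv2
a=cv2.imread('pics/top.png')[60:320,70:470]; cv2.imwrite('pics/topc.png',cv2.resize(a,(800,520),interpolation=cv2.INTER_CUBIC))
E
```

```text
(no output)
```

View pics/topc.png

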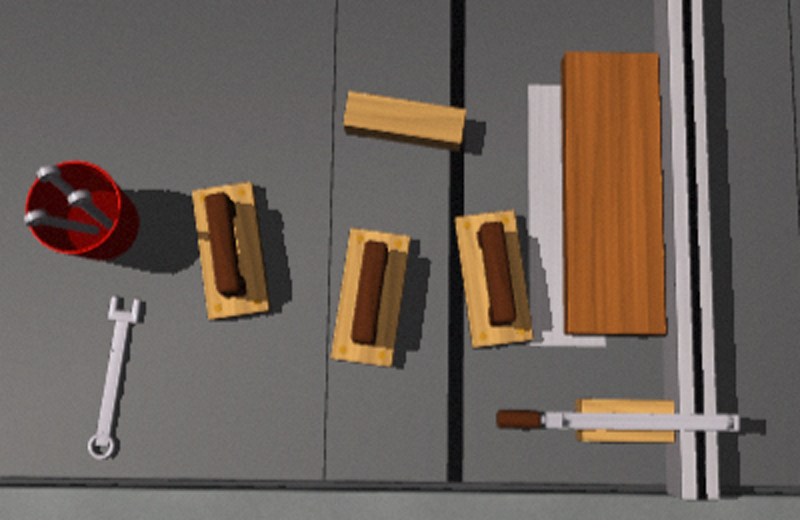

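View pics/scene.png

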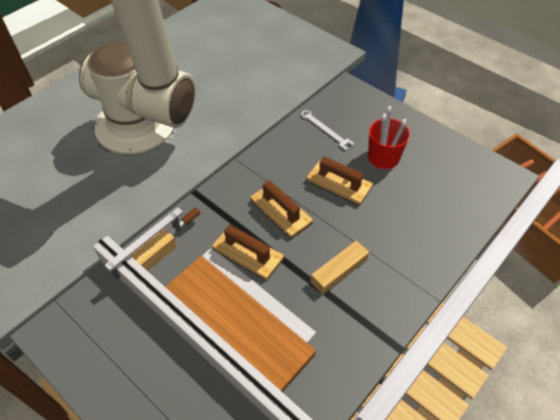

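The pictures show three blocks (crop centres about (231,250), (371,297), (494,279)), the board at crop (562–666, 52–334) on the fence's left, the stop below it at (627,420), and a white sheet-like streak beside the board. Next I'll measure these.

```bash
python3 - <<'E'
from h import *
p=cam('top')
def q(c,z): 
    uv=np.array(c)/2+[70-.25,60-.25]; return px2w(p,uv,z)[:,:2]
def rep(n,c,z):
    w=q(c,z); L=np.linalg.norm(w-np.roll(w,-1,0),axis=1); a=w[0]+w[1]-w[2]-w[3]
    print(n,w.mean(0).round(4),'sides',L.round(3),'yaw',np.degrees(np.arctan2(a[1],a[0])).round(1)); return w
rep('A',[(193,191),(251,182),(269,307),(210,319)],.019)
rep('B',[(350,229),(410,236),(392,366),(333,357)],.019)
rep('C',[(456,217),(515,210),(531,339),(473,347)],.019)
print(rep('board',[(562,52),(658,53),(666,333),(566,334)],.032).round(3))
print(rep('stop',[(580,400),(674,401),(674,442),(579,441)],.045).round(3))
# handles
im=cv2.cvtColor(p['frame'],cv2.COLOR_RGB2HSV); f=p['frame'].astype(int)
m=((f[:,:,0]<115)&(f[:,:,0]-f[:,:,2]>25)&(f[:,:,0]>45)).astype(np.uint8)
n,l,s,c=cv2.connectedComponentsWithStats(m)
for i in range(1,n):
    if s[i,4]>150 and c[i][0]<340:
        r=cv2.minAreaRect(cv2.findNonZero((l==i).astype(np.uint8))); b=cv2.boxPoints(r); w=px2w(p,b,.07)[:,:2]
        print('handle',w.mean(0).round(4),np.linalg.norm(w-np.roll(w,-1,0),axis=1).round(3),s[i,4],c[i].round(1),r[2])
# fence/lines near
print('fence edges',q([(668,53),(716,495),(683,495)],.065))
print('offcut',q([(347,92),(466,110),(460,149),(344,132)],.038).round(3),'tub',q([(75,205)],.1),'wrench',q([(112,378)],0))
print('clamp handle',q([(497,410),(497,429),(740,420)],.08).round(3))
E
```

```text
A [0.6014 0.2206] sides [0.073 0.16  0.074 0.163] yaw 10.1
B [0.5448 0.0448] sides [0.075 0.163 0.073 0.161] yaw -6.5
C [ 0.5706 -0.1067] sides [0.075 0.163 0.072 0.164] yaw 7.2
board [ 0.6815 -0.254 ] sides [0.123 0.358 0.122 0.36 ] yaw 0.2
[[ 0.86  -0.192]
 [ 0.861 -0.315]
 [ 0.504 -0.316]
 [ 0.501 -0.193]]
stop [ 0.397  -0.2621] sides [0.112 0.048 0.113 0.048] yaw -1.9
[[ 0.421 -0.207]
 [ 0.421 -0.319]
 [ 0.373 -0.318]
 [ 0.373 -0.205]]
handle [0.8902 0.6305] [0.047 0.087 0.047 0.086] 257 [17.2 64.1] 14.03624439239502
handle [0.834  0.6364] [0.046 0.077 0.046 0.076] 405 [11.6 81.9] 12.094757080078125
handle [0.7771 0.6409] [0.045 0.061 0.045 0.061] 280 [  7.7 104.9] 16.699243545532227
handle [0.7187 0.642 ] [0.031 0.057 0.031 0.057] 165 [  4.7 129.9] 90.0
handle [0.7322 0.0097] [0.009 0.141 0.009 0.141] 200 [271.2 128.5] 8.583621978759766
handle [0.6388 0.3663] [0.082 0.124 0.081 0.124] 730 [120.9 162.8] 78.43986511230469
handle [0.622  0.4137] [0.059 0.104 0.059 0.103] 635 [101.  168.4] 38.65980911254883
handle [0.5983 0.2286] [0.042 0.123 0.041 0.122] 522 [179.9 180.8] 84.68545532226562
handle [0.5932 0.1885] [0.036 0.125 0.035 0.125] 538 [194.8 186.1] 86.90594482421875
handle [ 0.5653 -0.1125] [0.049 0.133 0.048 0.132] 960 [321.8 197.7] 81.46923065185547
handle [0.5417 0.0331] [0.122 0.052 0.122 0.051] 1014 [259.2 207.5] 8.530765533447266
handle [ 0.3985 -0.1288] [0.049 0.018 0.049 0.018] 181 [328.6 269.1] 90.0
fence edges [[ 0.84726451 -0.31696375]
 [ 0.31430226 -0.35824584]
 [ 0.31383834 -0.32008506]]
offcut [[ 0.8    0.08 ]
 [ 0.779 -0.07 ]
 [ 0.729 -0.063]
 [ 0.748  0.082]] tub [[0.63548474 0.38507776]] wrench [[0.44052797 0.36433718]]
clamp handle [[ 0.408 -0.104]
 [ 0.386 -0.104]
 [ 0.4   -0.383]]
```

```bash
cat >> h.py <<'E'
def go(x,y,z,head):
    """shift (mm) and turn about tool y (rad) to bring TCP to x,y,z with tool z heading head deg"""
    o=bot.get_obs(); T=R.from_euler('xyz',o['tcp_rot'],degrees=True)
    G=R.from_matrix(np.array([[np.sin(np.radians(head)),0,np.cos(np.radians(head))],[-np.cos(np.radians(head)),0,np.sin(np.radians(head))],[0,-1,0]]))
    print('shift',(T.inv().apply(np.array([x,y,z])-o['ee_pos'])*1e3).round(1),'turn',(T.inv()*G).as_rotvec().round(4),'t',o['time'],'F',np.round(o['wrist_force'],2))
E
python3 -c "
from h import *
go(.5706,-.1067,.231,7.2)"
python3 -m inch '[[[-276,0,512],[0,0.18,0],85],[[-276,0,512],[0,0.18,0],85],[[-276,0,512],[0,0.18,0],85],[[-276,0,512],[0,0.18,0],85],[[-276,0,512],[0,0.18,0],85],[[-276,0,512],[0,0.18,0],85],[[-276,0,512],[0,0.18,0],85],[[-276,0,512],[0,0.18,0],85],[[-276,0,512],[0,0.18,0],85],[[-276,0,512],[0,0.18,0],85],[[-276,0,512],[0,0.18,0],85],[[-276,0,512],[0,0.18,0],85],[[-276,0,512],[0,0.18,0],85],[[-276,0,512],[0,0.18,0],85],[[-276,0,512],[0,0.18,0],85]]'
python3 - <<'E'
from h import *
go(.5706,-.1067,.12,7.2)
p=cam('wrist','w1.png'); print(p['origin'],p['orientation'])
E
```

```text
shift [-2.765e+02  3.000e-01  5.120e+02] turn [-0.      0.1801 -0.    ] t 0.5 F [ 0.01  0.03 -0.59]
time: 2.0
ee_pos: [0.5702, -0.1077, 0.2314]
tcp_rot: [-90.0, -0.0, -82.8]
wrist_force: [-1.0, -0.4, 0.1]
opening: 0.085
shift [ -1.  111.4   0.5] turn [ 0.0001 -0.0005  0.0001] t 2.0 F [-1.   -0.4   0.09]
[ 0.63900377 -0.09901853  0.3745813 ] [ 1.64047767e+02 -2.00029025e-02 -8.28389677e+01]
```

View pics/w1.png

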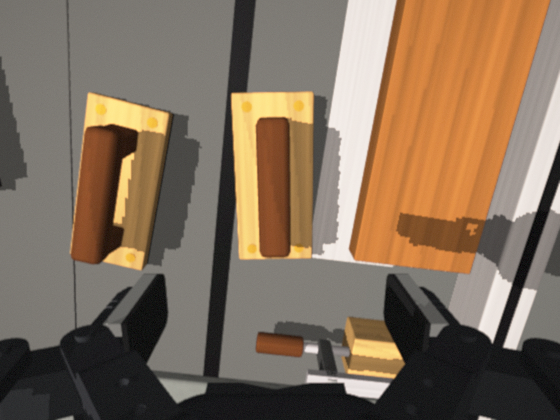

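The wrist view shows C's base at (232–313, 93–259), its handle upright at (258–290, 117–257), B on its left and the board on its right. I'll check the positions from here.

```bash
python3 - <<'E'
from h import *
p=cam('wrist')
def rep(n,c,z):
    w=px2w(p,c,z)[:,:2]; L=np.linalg.norm(w-np.roll(w,-1,0),axis=1); a=w[0]+w[1]-w[2]-w[3]
    print(n,w.mean(0).round(4),L.round(3),np.degrees(np.arctan2(a[1],a[0])).round(1))
rep('C',[(232,93),(313,93),(313,258),(239,259)],.019)
rep('Ch',[(258,118),(289,118),(290,256),(260,257)],.071)
rep('B',[(88,93),(172,111),(142,270),(71,255)],.019)
print(px2w(p,[(350,258),(472,272)],.032).round(4), px2w(p,[(345,318),(345,346)],.045).round(4),px2w(p,[(257,343)],.09))
E
```

```text
C [ 0.5714 -0.1069] [0.074 0.163 0.077 0.164] 8.3
Ch [ 0.5728 -0.1068] [0.025 0.118 0.027 0.119] 7.7
B [0.5461 0.0451] [0.077 0.167 0.074 0.165] -7.5
[[ 0.5056 -0.1915  0.032 ]
 [ 0.5059 -0.3168  0.032 ]] [[ 0.4456 -0.1947  0.045 ]
 [ 0.4132 -0.2004  0.045 ]] [[ 0.43735158 -0.10814059  0.09      ]]
```

```bash

python3 -m inch '[[[-1,50,1],[0,-0.008,0],85],[[-1,100,1],[0,-0.008,0],85],[[-1,140,1],[0,-0.008,0],85],[[-1,170,1],[0,-0.008,0],85],[[-1,186,1],[0,-0.008,0],85],[[-1,191,1],[0,-0.008,0],85],[[-1,191,1],[0,-0.008,0],60],[[-1,191,1],[0,-0.008,0],40],[[-1,191,1],[0,-0.008,0],24],[[-1,191,1],[0,-0.008,0],24],[[-1,191,1],[0,-0.008,0],24],[[-1,191,1],[0,-0.008,0],24]]' 50
python3 -c "
from h import *
o=bot.get_obs();print(o['wrist_force'],o['torque'],o['ee_pos'],o['tcp_rot'])"
```

```text
time: 3.3
ee_pos: [0.5717, -0.1071, 0.0418]
tcp_rot: [-89.9, -0.1, -82.4]
wrist_force: [-1.0, 0.5, 6.3]
opening: 0.0273
[-1.00665504  0.50392759  6.34748326] [-0.17441445  0.16430422  0.00212186] [ 0.57171727 -0.10710772  0.0418434 ] [-8.98831278e+01 -5.71275945e-02 -8.24069611e+01]
```

```bash

F='import json
from h import *
o=bot.get_obs();T=R.from_euler("xyz",o["tcp_rot"],degrees=True);print("tool F",T.inv().apply(o["wrist_force"]).round(2),"pos",o["ee_pos"].round(4),o["time"])'
echo "$F" > f.py
python3 -m inch '[[[0,2,-5],[0,0,0],24],[[0,2,-10],[0,0,0],24],[[0,2,-15],[0,0,0],24],[[0,2,-20],[0,0,0],24]]' >/dev/null; python3 f.py
python3 -m inch '[[[0,2,-6],[0,0,0],24],[[0,2,-11],[0,0,0],24],[[0,2,-16],[0,0,0],24],[[0,2,-21],[0,0,0],24]]'>/dev/null; python3 f.py
python3 -m inch '[[[0,2,-6],[0,0,0],24],[[0,2,-11],[0,0,0],24],[[0,2,-16],[0,0,0],24],[[0,2,-21],[0,0,0],24]]'>/dev/null; python3 f.py
```

```text
tool F [ 0.41 -7.17  5.68] pos [ 0.554  -0.1099  0.0418] 3.7
tool F [-0.49 -8.35  7.1 ] pos [ 0.5356 -0.1128  0.0421] 4.1
tool F [  0.49 -10.28   6.16] pos [ 0.5173 -0.1158  0.0422] 4.5
```

```bash

python3 -m inch '[[[0,0,0],[0,0,0],50],[[0,0,0],[0,0,0],85],[[0,0,0],[0,0,0],85],[[0,0,0],[0,0,0],85],[[0,-20,0],[0,0,0],85],[[0,-60,0],[0,0,0],85],[[0,-100,0],[0,0,0],85],[[0,-100,0],[0,0,0],85]]'
python3 -c "
from h import *
go(.5455,.045,.142,-7.2);go(.5455,.045,.0405,-7.2)"
```

```text
time: 5.3
ee_pos: [0.5174, -0.116, 0.1476]
tcp_rot: [-88.5, -0.5, -82.3]
wrist_force: [0.2, 0.6, 0.3]
opening: 0.0851
shift [-155.9    5.7   49.2] turn [-0.0276  0.2593  0.0044] t 5.3 F [0.2  0.65 0.34]
shift [-156.7  107.2   46.4] turn [-0.0276  0.2593  0.0044] t 5.3 F [0.2  0.65 0.34]
```

```bash

python3 -m inch '[[[-50,6,15],[-0.028,0.26,0.004],85],[[-100,6,32],[-0.028,0.26,0.004],85],[[-156,6,49],[-0.028,0.26,0.004],85],[[-156,6,49],[-0.028,0.26,0.004],85],[[-156,6,49],[-0.028,0.26,0.004],85],[[-156,40,48],[-0.028,0.26,0.004],85],[[-157,75,47],[-0.028,0.26,0.004],85],[[-157,97,46],[-0.028,0.26,0.004],85],[[-157,107,46],[-0.028,0.26,0.004],85],[[-157,107,46],[-0.028,0.26,0.004],85],[[-157,107,46],[-0.028,0.26,0.004],60],[[-157,107,46],[-0.028,0.26,0.004],40],[[-157,107,46],[-0.028,0.26,0.004],24],[[-157,107,46],[-0.028,0.26,0.004],24],[[-157,107,46],[-0.028,0.26,0.004],24],[[-157,107,46],[-0.028,0.26,0.004],24]]'; python3 f.py
python3 -m inch '[[[0,2,-5],[0,0,0],24],[[0,2,-10],[0,0,0],24],[[0,2,-15],[0,0,0],24],[[0,2,-20],[0,0,0],24]]' >/dev/null; python3 f.py
```

```text
time: 6.9
ee_pos: [0.5419, -0.0171, 0.041]
tcp_rot: [-90.1, 2.1, -92.9]
wrist_force: [-0.3, -0.1, 0.3]
opening: 0.0238
tool F [ 0.07 -0.33 -0.26] pos [ 0.5419 -0.0171  0.041 ] 6.9
tool F [-0.72 -0.39  0.3 ] pos [ 0.5214 -0.016   0.039 ] 7.3
```

```bash

python3 - <<'E'
from h import *
o=bot.get_obs(); print(o['q'].round(1),o['qd'].round(1),o['wrist_force'].round(2),o['opening'],o['ee_pos'],o['tcp_rot'])
cam('scene','s2.png'); cam('top','t2.png')
a=cv2.imread('pics/s2.png')[80:380,120:460]; cv2.imwrite('pics/s2c.png',cv2.resize(a,(680,600)))
E
```

```text
[ -2.9   1.9 -14.5  73.7   2.1 180. ] [ 0.1 -6.9 -7.  -0.1  0.  -0. ] [0.34 0.69 0.42] 0.024142357099979358 [ 0.52136191 -0.01595502  0.03898972] [-90.07898792   2.12628529 -92.86832651]
```

View pics/s2c.png

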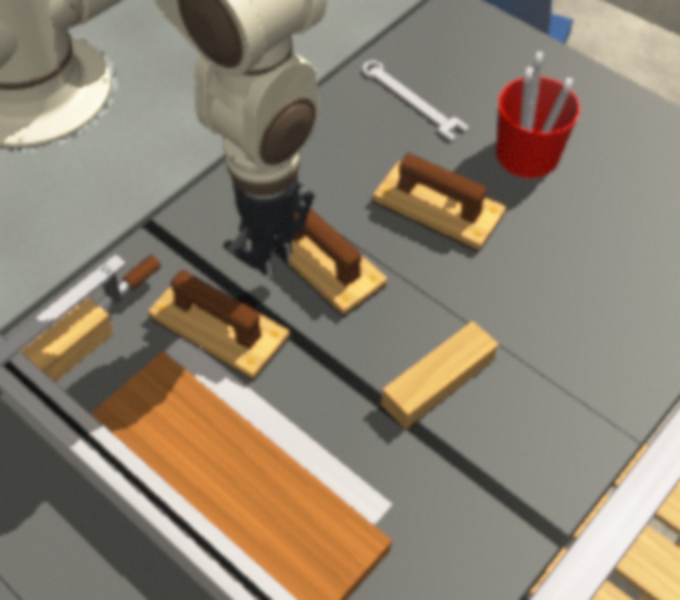

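The left finger went down beside B because joint 6 hit its 180° limit. The crop shows B, C and everything else still standing, with the gripper between B and C. I'll lift and use the half-turned grasp.

```bash

python3 -m inch '[[[0,-40,0],[0,0,0],24],[[0,-80,0],[0,0,0],24],[[0,-120,0],[0,0,0],85],[[0,-120,0],[0,0,0],85]]'
python3 - <<'E'
from h import *
p=cam('top')
import sys
f=p['frame'].astype(int)
for a in bot.cut_out(p,'block_k'):
    m=a['region'].astype(np.uint8); c=cv2.minAreaRect(cv2.findNonZero(m)); print(a['box'],c)
go(.545,.045,.160,172.8)
cv2.imwrite('pics/t3.png',cv2.resize(p['frame'][120:280,140:360,::-1],(770,560),interpolation=cv2.INTER_CUBIC))
E
```

```text
time: 7.8
ee_pos: [0.5235, -0.0207, 0.1649]
tcp_rot: [-89.6, 2.1, -92.9]
wrist_force: [0.9, -0.1, 0.4]
opening: 0.0521
[166.3, 149.9, 203.9, 219.0] ((185.0139617919922, 185.40353393554688), (66.04830932617188, 31.577842712402344), 82.303955078125)
[235.5, 178.1, 256.6, 244.8] ((246.7352752685547, 208.44117736816406), (17.640195846557617, 64.88524627685547), 4.398705005645752)
shift [-66.5   2.3  19.9] turn [-5.6900e-02 -3.0655e+00 -1.0000e-03] t 7.9 F [-0.39  0.68 -0.48]
```

View pics/t3.png

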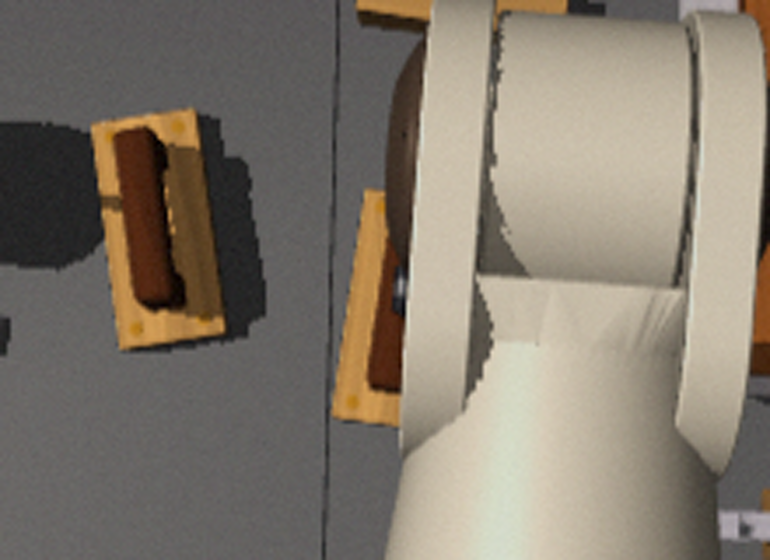

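B's visible left edge, (332,418) to (366,190) in the crop, matches where it was before, so it was not disturbed. Now the turn and move over it.

```bash

python3 -m inch '[[[-66,0,20],[0,-0.15,0],85],[[-66,0,20],[0,-0.3,0],85],[[-66,0,20],[0,-0.45,0],85],[[-66,0,20],[0,-0.6,0],85],[[-66,0,20],[0,-0.75,0],85],[[-66,0,20],[0,-0.9,0],85],[[-66,0,20],[0,-1.05,0],85],[[-66,0,20],[0,-1.2,0],85],[[-66,0,20],[0,-1.35,0],85],[[-66,0,20],[0,-1.5,0],85],[[-66,0,20],[0,-1.65,0],85],[[-66,0,20],[0,-1.8,0],85],[[-66,0,20],[0,-1.95,0],85],[[-66,0,20],[0,-2.1,0],85],[[-66,0,20],[0,-2.25,0],85],[[-66,0,20],[0,-2.4,0],85],[[-66,0,20],[0,-2.55,0],85],[[-66,0,20],[0,-2.7,0],85],[[-66,0,20],[0,-2.85,0],85],[[-66,2,20],[-0.057,-3.065,0],85]]'
python3 -c "
from h import *
go(.5455,.045,.0405,172.8)"
```

```text
time: 9.9
ee_pos: [0.5445, 0.0441, 0.1586]
tcp_rot: [-89.7, -0.6, 79.2]
wrist_force: [0.6, 0.8, 0.2]
opening: 0.085
shift [ -0.2 118.1  -1.3] turn [-0.0044 -0.0627  0.0108] t 9.9 F [0.56 0.82 0.18]
```

```bash

python3 -m inch '[[[0,20,-1],[-0.004,-0.063,0.011],85],[[0,60,-1],[-0.004,-0.063,0.011],85],[[0,95,-1],[-0.004,-0.063,0.011],85],[[0,112,-1],[-0.004,-0.063,0.011],85],[[0,118,-1],[-0.004,-0.063,0.011],85],[[0,118,-1],[-0.004,-0.063,0.011],85],[[0,118,-1],[-0.004,-0.063,0.011],60],[[0,118,-1],[-0.004,-0.063,0.011],40],[[0,118,-1],[-0.004,-0.063,0.011],24],[[0,118,-1],[-0.004,-0.063,0.011],24],[[0,118,-1],[-0.004,-0.063,0.011],24],[[0,118,-1],[-0.004,-0.063,0.011],24]]'; python3 f.py
```

```text
time: 11.1
ee_pos: [0.5457, 0.0453, 0.0415]
tcp_rot: [-90.1, -0.0, 82.8]
wrist_force: [0.3, -0.2, 5.5]
opening: 0.0272
tool F [-0.13 -5.47 -0.34] pos [0.5457 0.0453 0.0415] 11.1
```

```bash

python3 -m inch '[[[0,2,5],[0,0,0],24],[[0,2,10],[0,0,0],24],[[0,2,15],[0,0,0],24],[[0,2,20],[0,0,0],24]]' >/dev/null; python3 f.py
python3 -m inch '[[[0,2,6],[0,0,0],24],[[0,2,11],[0,0,0],24],[[0,2,16],[0,0,0],24],[[0,2,21],[0,0,0],24]]'>/dev/null; python3 f.py
python3 -m inch '[[[0,2,6],[0,0,0],24],[[0,2,11],[0,0,0],24],[[0,2,16],[0,0,0],24],[[0,2,21],[0,0,0],24],[[0,2,25],[0,0,0],24]]'>/dev/null; python3 f.py
python3 -m inch '[[[0,0,0],[0,0,0],50],[[0,0,0],[0,0,0],85],[[0,0,0],[0,0,0],85],[[0,0,0],[0,0,0],85],[[0,-20,0],[0,0,0],85],[[0,-60,0],[0,0,0],85],[[0,-100,0],[0,0,0],85],[[0,-100,0],[0,0,0],85]]'
python3 -c "
from h import *
go(.6014,.2206,.142,190);go(.6014,.2206,.0405,190)"
```

```text
tool F [ -0.09 -11.12  -3.33] pos [0.5275 0.0478 0.0415] 11.5
tool F [ -0.5  -12.11  -3.18] pos [0.5083 0.0505 0.0415] 11.9
tool F [ -0.13 -13.64  -3.39] pos [0.4853 0.0537 0.0415] 12.4
time: 13.2
ee_pos: [0.4858, 0.0539, 0.1466]
tcp_rot: [-91.3, -0.2, 82.8]
wrist_force: [-0.3, 1.2, 0.5]
opening: 0.085
shift [179.9   7.4 -93.6] turn [ 0.0225 -0.3001  0.0005] t 13.2 F [-0.32  1.24  0.49]
shift [179.5 108.9 -91.4] turn [ 0.0225 -0.3001  0.0005] t 13.2 F [-0.32  1.24  0.49]
```

```bash

python3 -m inch '[[[45,7,-23],[0.022,-0.1,0],85],[[90,7,-47],[0.022,-0.2,0],85],[[135,7,-70],[0.022,-0.3,0],85],[[180,7,-93],[0.022,-0.3,0],85],[[180,7,-93],[0.022,-0.3,0],85],[[180,7,-93],[0.022,-0.3,0],85]]'
python3 - <<'E'
from h import *
p=cam('wrist','w2.png')
for a in bot.cut_out(p,'block_k'): 
    c=cv2.minAreaRect(cv2.findNonZero(a['region'].astype(np.uint8))); w=px2w(p,cv2.boxPoints(c),.019); print(a['box'],w.round(3).tolist(),w.mean(0))
X=np.array([[-.0825,-.038,.019],[.0825,-.038,.019],[.0825,.038,.019],[-.0825,.038,.019]])@R.from_euler('z',10,degrees=True).as_matrix().T+[.6014,.2206,0]
im=p['frame'][:,:,::-1].copy(); cv2.polylines(im,[w2px(p,X).astype(int)],True,(0,255,0),1); cv2.imwrite('pics/w2.png',im)
E
```

```text
time: 13.8
ee_pos: [0.6006, 0.2217, 0.1402]
tcp_rot: [-89.9, 0.0, 100.1]
wrist_force: [0.4, -0.5, 0.8]
opening: 0.0851
[0.2, 0.0, 120.8, 132.1] [[0.58, 0.022, 0.019], [0.496, 0.024, 0.019], [0.483, 0.1, 0.019], [0.565, 0.105, 0.019]] [0.53102462 0.06252168 0.019     ]
[219.3, 91.7, 333.3, 320.7] [[0.527, 0.171, 0.019], [0.514, 0.245, 0.019], [0.684, 0.283, 0.019], [0.7, 0.195, 0.019]] [0.60609849 0.22350584 0.019     ]
```

View pics/w2.png

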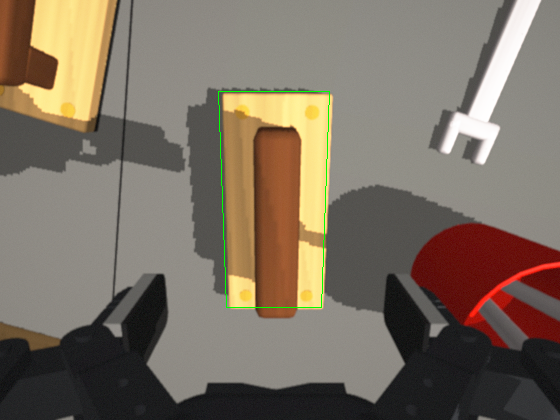

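The green outline sits on A's base and the handle is centred and upright at (277,220), so I can descend.

```bash

python3 -m inch '[[[-1,40,-1],[0,0,0],85],[[-1,75,-1],[0,0,0],85],[[-1,94,-1],[0,0,0],85],[[-1,99,-1],[0,0,0],85],[[-1,99,-1],[0,0,0],85],[[-1,99,-1],[0,0,0],60],[[-1,99,-1],[0,0,0],40],[[-1,99,-1],[0,0,0],24],[[-1,99,-1],[0,0,0],24],[[-1,99,-1],[0,0,0],24],[[-1,99,-1],[0,0,0],24]]'; python3 f.py
python3 -m inch '[[[0,2,5],[0,0,0],24],[[0,2,10],[0,0,0],24],[[0,2,15],[0,0,0],24],[[0,2,20],[0,0,0],24]]' >/dev/null; python3 f.py
python3 -m inch '[[[0,2,6],[0,0,0],24],[[0,2,11],[0,0,0],24],[[0,2,16],[0,0,0],24],[[0,2,21],[0,0,0],24]]'>/dev/null; python3 f.py
```

```text
time: 15.0
ee_pos: [0.6018, 0.2194, 0.0438]
tcp_rot: [-90.0, -0.0, 100.0]
wrist_force: [-0.1, -0.6, 4.8]
opening: 0.027
tool F [-0.58 -4.8   0.23] pos [0.6018 0.2194 0.0438] 15.0
tool F [  0.05 -10.44  -1.67] pos [0.5833 0.2165 0.0438] 15.4
tool F [ -0.45 -11.88  -2.14] pos [0.5639 0.2133 0.0438] 15.8
```

```bash

python3 -m inch '[[[0,2,6],[0,0,0],24],[[0,2,11],[0,0,0],24],[[0,2,16],[0,0,0],24],[[0,2,21],[0,0,0],24],[[0,2,25],[0,0,0],24]]'>/dev/null; python3 f.py
python3 -m inch '[[[0,0,0],[0,0,0],50],[[0,0,0],[0,0,0],85],[[0,0,0],[0,0,0],85],[[0,0,0],[0,0,0],85],[[0,-20,0],[0,0,0],85],[[0,-60,0],[0,0,0],85],[[0,-100,0],[0,0,0],85],[[0,-100,0],[0,0,0],85]]'
python3 -c "
from h import *
go(.5173,-.1158,.142,187.8)"
```

```text
tool F [  0.06 -11.68  -2.21] pos [0.5406 0.2094 0.0437] 16.3
time: 17.1
ee_pos: [0.5414, 0.2098, 0.1495]
tcp_rot: [-91.2, -0.2, 100.0]
wrist_force: [-0.4, -0.2, 0.7]
opening: 0.0852
shift [-316.5    4.7   80.3] turn [0.0207 0.0381 0.0039] t 17.1 F [-0.39 -0.24  0.69]
```

```bash

python3 -m inch '[[[-45,0,11],[0.021,0.038,0],85],[[-90,5,23],[0.021,0.038,0],85],[[-135,5,34],[0.021,0.038,0],85],[[-180,5,46],[0.021,0.038,0],85],[[-225,5,57],[0.021,0.038,0],85],[[-270,5,68],[0.021,0.038,0],85],[[-316,5,80],[0.021,0.038,0],85],[[-316,5,80],[0.021,0.038,0],85],[[-316,5,80],[0.021,0.038,0],85]]'
python3 - <<'E'
from h import *
p=cam('wrist')
def box(x,y,yaw,l,w,z): return np.array([[-l/2,-w/2,z],[l/2,-w/2,z],[l/2,w/2,z],[-l/2,w/2,z]])@R.from_euler('z',yaw,degrees=True).as_matrix().T+[x,y,0]
im=p['frame'][:,:,::-1].copy()
for b in [box(.5173,-.1158,7.7,.165,.076,.019),box(.684,-.254,0,.36,.12,.032)]: cv2.polylines(im,[w2px(p,b).astype(int)],True,(0,255,0),1)
cv2.imwrite('pics/w3.png',im)
go(.5173,-.1158,.0405,187.7)
E
```

```text
time: 18.0
ee_pos: [0.5172, -0.1162, 0.1411]
tcp_rot: [-89.9, -0.2, 97.7]
wrist_force: [-0.0, -0.0, 0.2]
opening: 0.0854
shift [-1.000e+00  1.007e+02  1.000e-01] turn [-0.001   0.0011  0.0044] t 18.05 F [1.26 0.51 0.21]
```

View pics/w3.png

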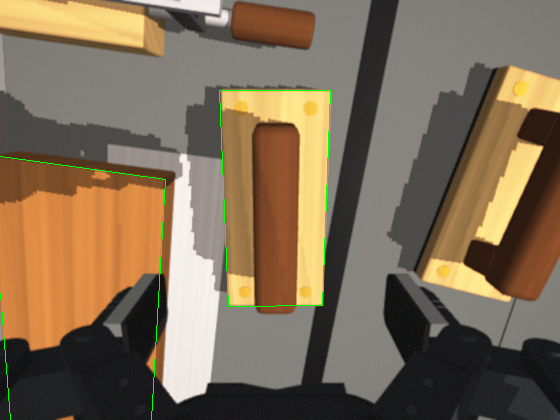

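The outlines match C's base and the board's top edges, so I'll grip C and lift it.

```bash

python3 -m inch '[[[-1,40,0],[0,0,0],85],[[-1,75,0],[0,0,0],85],[[-1,95,0],[0,0,0],85],[[-1,100,0],[0,0,0],85],[[-1,100,0],[0,0,0],85],[[-1,100,0],[0,0,0],60],[[-1,100,0],[0,0,0],40],[[-1,100,0],[0,0,0],20],[[-1,100,0],[0,0,0],20],[[-1,100,0],[0,0,0],20],[[-1,100,0],[0,0,0],20]]' 80; python3 f.py
python3 -m inch '[[[0,-2,0],[0,0,0],20],[[0,-10,0],[0,0,0],20],[[0,-40,0],[0,0,0],20],[[0,-70,0],[0,0,0],20],[[0,-70,0],[0,0,0],20],[[0,-70,0],[0,0,0],20]]'; python3 f.py
python3 -c "
from h import *
o=bot.get_obs();print(o['torque'])
go(.600,-.255,.112,180.2);go(.600,-.255,.074,180.2)"
```

```text
time: 19.15
ee_pos: [0.5178, -0.1158, 0.0421]
tcp_rot: [-90.0, -0.2, 97.8]
wrist_force: [-0.3, 2.0, 5.6]
opening: 0.0268
tool F [ 2.06 -5.62  0.07] pos [ 0.5178 -0.1158  0.0421] 19.15
time: 19.75
ee_pos: [0.518, -0.1162, 0.1122]
tcp_rot: [-90.1, -0.2, 97.8]
wrist_force: [-0.6, -0.5, -4.0]
opening: 0.0269
tool F [-0.41  3.97  0.62] pos [ 0.518  -0.1162  0.1122] 19.75
[-0.03568772  0.03265803  0.00820925]
shift [-148.6   -0.3  -62.5] turn [0.0007 0.1318 0.0039] t 19.75 F [-0.55 -0.47 -3.97]
shift [-148.7   37.7  -62.5] turn [0.0007 0.1318 0.0039] t 19.75 F [-0.55 -0.47 -3.97]
```

```bash

python3 -m inch '[[[-20,0,-8],[0,0.03,0],20],[[-50,0,-21],[0,0.06,0],20],[[-80,0,-34],[0,0.09,0],20],[[-110,0,-46],[0,0.13,0],20],[[-135,0,-57],[0,0.132,0],20],[[-148,0,-62],[0,0.132,0.003],20],[[-149,0,-63],[0,0.132,0.003],20],[[-149,0,-63],[0,0.132,0.003],20],[[-149,0,-63],[0,0.132,0.003],20]]'
python3 - <<'E'
from h import *
p=cam('wrist','w4.png')
go(.600,-.255,.078,180.2);go(.600,-.255,.073,180.2)
E
```

```text
time: 20.65
ee_pos: [0.5999, -0.2545, 0.111]
tcp_rot: [-90.0, -0.1, 90.2]
wrist_force: [-0.3, -0.3, -3.1]
opening: 0.0268
shift [-0.6 33.4  0.1] turn [-0.0001  0.0005  0.0014] t 20.7 F [-0.21  0.25 -3.08]
shift [-0.6 38.4  0.1] turn [-0.0001  0.0005  0.0014] t 20.7 F [-0.21  0.25 -3.08]
```

View pics/w4.png

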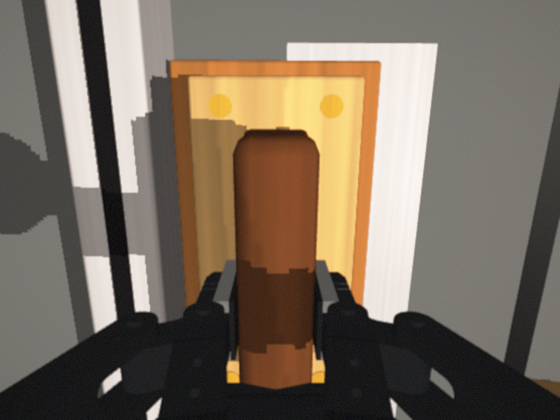

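The block hangs centred over the board: base edges at 190–365 against board edges at 172–380. It is square to the fence, so I'll set it down gently.

```bash

python3 -m inch '[[[0,10,0],[0,0,0],20],[[0,20,0],[0,0,0],20],[[0,28,0],[0,0,0],20],[[0,32,0],[0,0,0],20],[[0,34,0],[0,0,0],20],[[0,35,0],[0,0,0],20],[[0,36,0],[0,0,0],20],[[0,37,0],[0,0,0],20],[[0,37.5,0],[0,0,0],20],[[0,38,0],[0,0,0],20],[[0,38,0],[0,0,0],20]]'; python3 f.py
```

```text
time: 21.8
ee_pos: [0.6002, -0.2546, 0.0742]
tcp_rot: [-90.0, -0.1, 90.2]
wrist_force: [-2.0, 0.1, 3.3]
opening: 0.0269
tool F [ 0.1  -3.27  1.99] pos [ 0.6002 -0.2546  0.0742] 21.8
```

```bash

python3 -m inch '[[[0,1,0],[0,0,0],20],[[0,2,0],[0,0,0],20],[[0,2.5,0],[0,0,0],20],[[0,2.5,0],[0,0,0],20]]' >/dev/null; python3 f.py
```

```text
tool F [  2.47 -15.49   7.46] pos [ 0.6002 -0.2546  0.0741] 22.2
```

```bash

python3 -m inch '[[[0,2.5,2],[0,0,0],20],[[0,2.5,5],[0,0,0],20],[[0,2.5,8],[0,0,0],20],[[0,2.5,11],[0,0,0],20]]' >/dev/null; python3 f.py
python3 - <<'E'
from h import *
p=cam('top','t5.png'); 
for a in bot.cut_out(p,'board')[:1]:print(a['box'])
E
```

```text
tool F [-0.87 -8.67 -8.52] pos [ 0.5919 -0.2552  0.0744] 22.6
[350.6, 87.1, 401.6, 228.8]
```

```bash

python3 -m inch '[[[0,3.5,3],[0,0,0],20],[[0,3.5,7],[0,0,0],20],[[0,3.5,11],[0,0,0],20],[[0,3.5,15],[0,0,0],20]]' >/dev/null; python3 f.py
python3 - <<'E'
from h import *
o=bot.get_obs(); print(o['tcp_rot'])
p=cam('top','t6.png')
for a in bot.cut_out(p,'board')[:1]:print(a['box'])
g=cv2.imread('pics/top.png');h=cv2.imread('pics/t6.png')
a=np.hstack([g[60:290,300:440],h[60:290,300:440]]);cv2.imwrite('pics/c6.png',cv2.resize(a,None,fx=2.6,fy=2.6,interpolation=cv2.INTER_CUBIC))
E
```

```text
tool F [ -0.81 -15.08  -9.71] pos [ 0.5801 -0.256   0.0747] 23.1
[-91.05733984   0.23955379  90.25146602]
[347.9, 91.9, 401.0, 233.1]
```

View pics/c6.png

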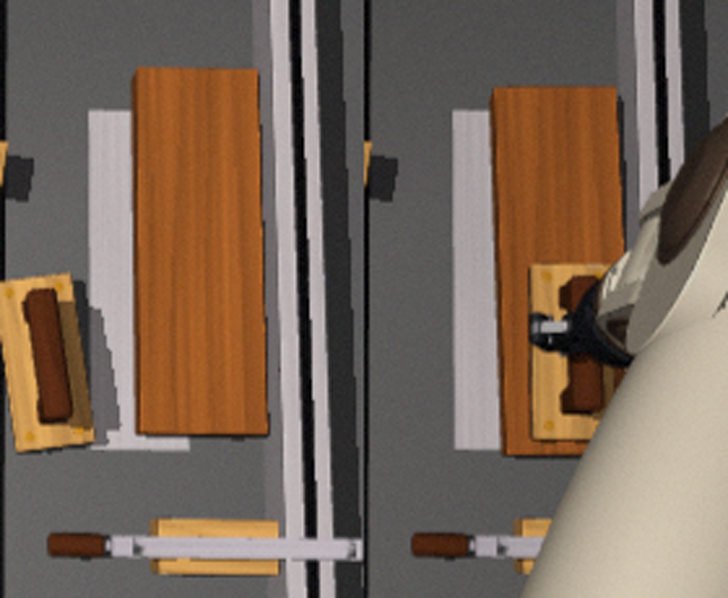

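The crop shows the board's end moved from row 435 to row 455, about 19 mm, with the block riding along on it. Continuing.

```bash

python3 -m inch '[[[0,3,4],[0.01,0,0],20],[[0,3,8],[0.01,0,0],20],[[0,3,12],[0.01,0,0],20],[[0,3,16],[0.01,0,0],20],[[0,3,20],[0.01,0,0],20]]' >/dev/null; python3 f.py
python3 -m inch '[[[0,3,5],[0.01,0,0],20],[[0,3,9],[0.01,0,0],20],[[0,3,13],[0.01,0,0],20],[[0,3,17],[0.01,0,0],20],[[0,3,21],[0.01,0,0],20]]' >/dev/null; python3 f.py
python3 - <<'E'
from h import *
o=bot.get_obs(); print(o['tcp_rot'])
p=cam('top')
for a in bot.cut_out(p,'board')[:1]:print(a['box'])
E
```

```text
tool F [ -0.61 -12.72  -8.45] pos [ 0.5628 -0.2568  0.0748] 23.7
tool F [  1.25 -12.75 -10.04] pos [ 0.5453 -0.2572  0.0749] 24.2
[-90.88350593   0.45833487  90.27355882]
[341.6, 105.1, 402.4, 247.1]
```

```bash

python3 -m inch '[[[0,3,4],[0.01,0,0],20],[[0,3,8],[0.01,0,0],20],[[0,3,12],[0.01,0,0],20],[[0,3,15],[0.01,0,0],20]]' >/dev/null; python3 f.py
python3 -m inch '[[[0,3,3],[0.01,0,0],20],[[0,3,5],[0.01,0,0],20],[[0,3,7],[0.01,0,0],20]]' >/dev/null; python3 f.py
```

```text
tool F [  2.19 -12.78 -10.28] pos [ 0.5332 -0.2575  0.0748] 24.7
tool F [  2.69 -11.21 -10.63] pos [ 0.5298 -0.2576  0.0747] 25.0
```

```bash
python3 - <<'E'
from h import *
o=bot.get_obs(); print(o['tcp_rot'])
p=cam('scene','s7.png'); cv2.imwrite('pics/s7c.png',cv2.resize(p['frame'][200:380,80:320,::-1],(800,600),interpolation=cv2.INTER_CUBIC))
E
```

```text
[-90.69949297   0.57118014  90.30101694]
```

View pics/s7c.png

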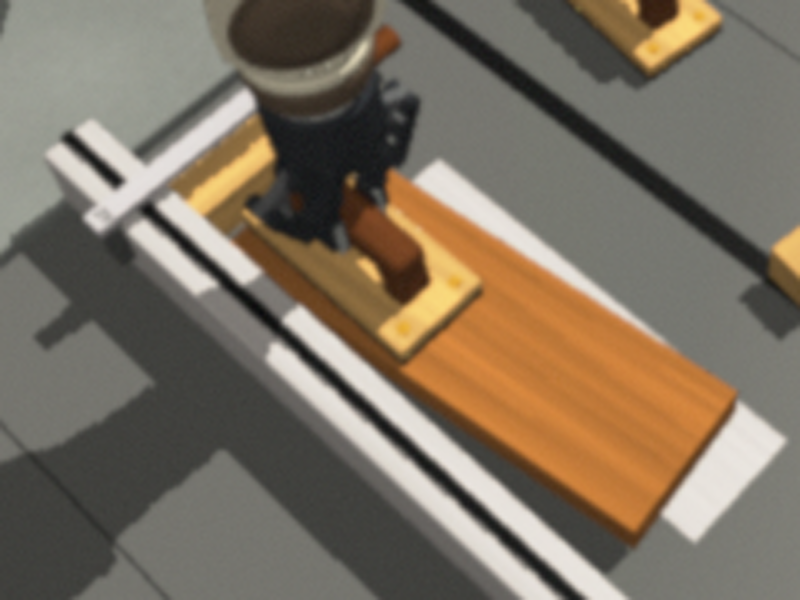

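The board has yawed: its far end has swung away from the fence (edge from (235,230) to (640,545), slope about 0.78 against 0.91 for the fence). I'll measure that from the top camera before going on.

```bash
python3 - <<'E'
from h import *
p=cam('top','t8.png')
m=cv2.imread('pics/t8.png')[70:290,300:440]; cv2.imwrite('pics/c8.png',cv2.resize(m,(382,600),interpolation=cv2.INTER_CUBIC))
hsv=cv2.cvtColor(p['frame'],cv2.COLOR_RGB2HSV)
k=cv2.inRange(hsv,(5,130,110),(14,255,255)); k[:,:330]=0;k[:,440:]=0
# left and right edges of top face over far rows
rows=range(112,150,2); L=[];Rr=[]
for r in rows:
    c=np.flatnonzero(k[r]); 
    if len(c)>30: L.append((c[0],r));Rr.append((c[-1]+1,r))
wl=px2w(p,L,.032);wr=px2w(p,Rr,.032)
for w in (wl,wr):
    f=np.polyfit(w[:,0],w[:,1],1); print('slope deg',np.degrees(np.arctan(f[0])),'y at x=.78',np.polyval(f,.78),'y at .43',np.polyval(f,.43), w[:,0].min(),w[:,0].max())
T=[(c,np.flatnonzero(k[:,c])[0]) for c in range(355,395,3)]
w=px2w(p,T,.032); print('far edge x',w[:,0].round(4), np.degrees(np.arctan(np.polyfit(w[:,1],w[:,0],1)[0])))
E
```

```text
slope deg 1.313834128059471 y at x=.78 -0.1656253884701823 y at .43 -0.1736525514388403 0.6971557493116003 0.7908670381430933
slope deg 6.6993990464647855 y at x=.78 -0.2799600727408779 y at .43 -0.32107190155801013 0.6991366143169706 0.792459179882347
far edge x [0.7911 0.7912 0.794  0.7941 0.7943 0.7944 0.7972 0.7973 0.8001 0.8002
 0.7846 0.73   0.6761 0.623 ] 49.322835741729456
```

View pics/c8.png

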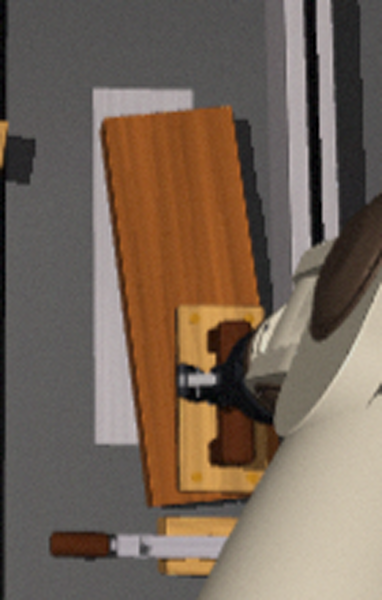

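```bash

python3 -m inch '[[[0,0,0],[0,0,0],20],[[0,-2,0],[0,0,0],20],[[0,-6,0],[0,0,0],20],[[0,-14,0],[0,0,0],20],[[0,-20,0],[0,0,0],20],[[0,-20,0],[0,0,0],20]]' >/dev/null; python3 f.py
python3 - <<'E'
from h import *
go(.649,-.2345,.094,186.5)
p=cam('top')
hsv=cv2.cvtColor(p['frame'],cv2.COLOR_RGB2HSV)
k=cv2.inRange(hsv,(5,130,110),(14,255,255)); k[:,:330]=0;k[:,440:]=0
for side in (0,-1):
    w=px2w(p,[(np.flatnonzero(k[r])[side]+(side<0),r) for r in range(118,160,2)],.032); f=np.polyfit(w[:,0],w[:,1],1); e=w[:,1]-np.polyval(f,w[:,0]);print(np.degrees(np.arctan(f[0])),np.polyval(f,.78),np.abs(e).max())
w=px2w(p,[(c,np.flatnonzero(k[:,c])[0]) for c in range(342,384,3)],.032); print(w[:,:2].round(3).tolist())
E
```

```text
tool F [ 0.94  3.72 -0.51] pos [ 0.5297 -0.2577  0.0959] 25.7
shift [  22.6    3.3 -119.4] turn [ 0.0126 -0.1083 -0.0114] t 25.7 F [ 0.55  0.9  -3.72]
6.62673890677427 -0.16062916386162623 0.0010166626158008563
6.690156791711686 -0.28004188185816503 0.001085231468926251
[[0.788, -0.169], [0.788, -0.177], [0.788, -0.184], [0.791, -0.192], [0.791, -0.2], [0.791, -0.207], [0.791, -0.215], [0.794, -0.223], [0.794, -0.23], [0.794, -0.238], [0.797, -0.245], [0.797, -0.253], [0.8, -0.261], [0.798, -0.268]]
```

```bash

python3 -m inch '[[[5,0,-30],[0.012,-0.03,-0.01],20],[[11,0,-60],[0.012,-0.06,-0.011],20],[[17,0,-90],[0.012,-0.09,-0.011],20],[[21,0,-112],[0.012,-0.11,-0.011],20],[[21,2,-119],[0.012,-0.11,-0.011],20],[[21,2,-119],[0.012,-0.11,-0.011],20],[[21,2,-119],[0.012,-0.11,-0.011],20],[[21,2,-119],[0.012,-0.11,-0.011],20]]'
python3 -c "
from h import *
go(.649,-.2356,.075,186.6);go(.6385,-.258,.075,180.2)"
```

```text
time: 26.55
ee_pos: [0.6475, -0.2364, 0.0948]
tcp_rot: [-90.0, 0.0, 96.5]
wrist_force: [0.4, -0.7, -3.4]
opening: 0.027
shift [ 0.6 19.8 -1.6] turn [-0.0004 -0.001  -0.0001] t 26.55 F [ 0.39 -0.7  -3.38]
shift [-20.5  19.8  11.4] turn [-3.000e-04  1.107e-01 -1.000e-04] t 26.55 F [ 0.39 -0.7  -3.38]
```

```bash

python3 -m inch '[[[0,10,0],[0,0,0],20],[[0,15,0],[0,0,0],20],[[0,17,0],[0,0,0],20],[[0,18,0],[0,0,0],20],[[0,19,0],[0,0,0],20],[[0,20,0],[0,0,0],20],[[0,20.5,0],[0,0,0],20],[[0,21,0],[0,0,0],20],[[0,21,0],[0,0,0],20]]' >/dev/null; python3 f.py
python3 -m inch '[[[0,1,0],[0,0,0],20],[[0,2.5,0],[0,0,0],20],[[0,3,0],[0,0,0],20],[[0,3,0],[0,0,0],20]]' >/dev/null; python3 f.py
```

```text
tool F [ 1.1  -1.27  1.14] pos [ 0.6476 -0.2364  0.0743] 27.45
tool F [  1.58 -14.68   7.89] pos [ 0.6476 -0.2365  0.0742] 27.85
```

```bash

python3 -m inch '[[[-3,3,1],[0,0.015,0],20],[[-6,3,2],[0,0.03,0],20],[[-9,3,3],[0,0.045,0],20],[[-12,3,4],[0,0.06,0],20]]' >/dev/null; python3 f.py
cat > b.py <<'E'
from h import *
p=cam('top')
o=bot.get_obs(); print('tcp',o['ee_pos'].round(4),o['tcp_rot'].round(2))
hsv=cv2.cvtColor(p['frame'],cv2.COLOR_RGB2HSV)
k=cv2.inRange(hsv,(5,130,110),(14,255,255)); k[:,:330]=0;k[:,440:]=0
c=np.median([np.flatnonzero(k[r]).mean() for r in range(112,124)]); cs=range(int(c)-18,int(c)+18,3)
w=px2w(p,[(c,np.flatnonzero(k[:,c])[0]) for c in cs],.032); print('far x',w[:,0].mean().round(4))
for side in (0,-1):
    w=px2w(p,[(np.flatnonzero(k[r])[side]+(side<0),r) for r in range(118,138,2)],.032); f=np.polyfit(w[:,0],w[:,1],1);print('yaw',np.degrees(np.arctan(f[0])).round(2),'y@.78',np.polyval(f,.78).round(4))
E
python3 b.py
```

```text
tool F [  8.36 -11.92  -3.17] pos [ 0.6469 -0.2476  0.0742] 28.25
tcp [ 0.6468 -0.2481  0.0742] [-9.045e+01  1.000e-02  9.307e+01]
far x 0.7929
yaw 3.53 y@.78 -0.1784
yaw -50.85 y@.78 -0.3147
```

```bash

python3 -m inch '[[[-3,3,1],[0.005,0.013,0],20],[[-6,3,2],[0.005,0.026,0],20],[[-9,3,3],[0.005,0.039,0],20],[[-11,3,4],[0.005,0.05,0],20]]' >/dev/null; python3 f.py
python3 b.py
```

```text
tool F [  9.14 -11.51  -4.52] pos [ 0.6457 -0.2581  0.0742] 28.7
tcp [ 0.6455 -0.2584  0.0742] [-9.050e+01 -7.000e-02  9.021e+01]
far x 0.7919
yaw 3.43 y@.78 -0.194
yaw -51.68 y@.78 -0.3305
```

```bash

python3 -m inch '[[[0,3,2],[0.005,0,0],20],[[0,3,4],[0.005,0,0],20],[[0,3,6],[0.005,0,0],20],[[0,3,8],[0.005,0,0],20]]' >/dev/null; python3 f.py
python3 -m inch '[[[0,3,3],[0.005,0,0],20],[[0,3,5],[0.005,0,0],20],[[0,3,7],[0.005,0,0],20],[[0,3,7],[0.005,0,0],20]]' >/dev/null; python3 f.py
sed -i 's/118,138/118,170/' b.py; python3 b.py
```

```text
tool F [  1.54 -11.01  -9.29] pos [ 0.6407 -0.2584  0.0745] 29.15
tool F [ 2.18 -9.72 -8.48] pos [ 0.6367 -0.2584  0.0747] 29.55
tcp [ 0.6367 -0.2584  0.0747] [-9.087e+01  7.000e-02  9.025e+01]b.py:6: RuntimeWarning: Mean of empty slice.
  c=np.median([np.flatnonzero(k[r]).mean() for r in range(112,124)]); cs=range(int(c)-18,int(c)+18,3)
  ret = ret.dtype.type(ret / rcount)
Traceback (most recent call last):
  File "b.py", line 6, in <module>
    c=np.median([np.flatnonzero(k[r]).mean() for r in range(112,124)]); cs=range(int(c)-18,int(c)+18,3)
                                                                                 ~~~^^^
ValueError: cannot convert float NaN to integer
```

```bash
sed -i 's/range(112,124)/range(122,130)/; s/118,170/120,150/' b.py; python3 b.py
python3 -m inch '[[[0,3,3],[0.005,0,0],20],[[0,3.5,5],[0.005,0,0],20],[[0,3.5,7],[0.005,0,0],20],[[0,3.5,8],[0.005,0,0],20]]' >/dev/null; python3 f.py; python3 b.py
```

```text
tcp [ 0.6367 -0.2584  0.0747] [-9.087e+01  7.000e-02  9.025e+01]
far x 0.7841
yaw -0.62 y@.78 -0.197
yaw -57.76 y@.78 -0.3504
tool F [  3.44 -11.98 -14.35] pos [ 0.6329 -0.2584  0.0753] 30.05
tcp [ 0.6328 -0.2584  0.0753] [-91.21   0.14  90.28]
far x 0.7808
yaw -0.62 y@.78 -0.197
yaw -52.48 y@.78 -0.3471
```

```bash

python3 -m inch '[[[0,3,2],[0.01,0,0],20],[[0,3.5,4],[0.01,0,0],20],[[0,3.5,5],[0.01,0,0],20],[[0,3.5,5],[0.01,0,0],20]]' >/dev/null; python3 f.py; python3 b.py; python3 - <<'E'
from h import *
p=cam('wrist'); im=p['frame'][:,:,::-1]
q=cam('scene'); a=cv2.resize(q['frame'][200:380,80:320,::-1],(480,360),interpolation=cv2.INTER_CUBIC)
b=cv2.resize(im,(320,240)); c=np.zeros((360,800,3),np.uint8); c[:,:480]=a; c[:240,480:]=b; cv2.imwrite('pics/fin.png',c); cv2.imwrite('pics/wf.png',im)
E
```

```text
tool F [  1.4  -10.11 -11.15] pos [ 0.6317 -0.2586  0.0754] 30.5
tcp [ 0.6317 -0.2586  0.0754] [-91.19   0.23  90.3 ]
far x 0.7808
yaw -0.62 y@.78 -0.197
yaw -55.02 y@.78 -0.3506
```

```bash

python3 -m inch '[[[0,2,0],[0.02,0,0],20],[[0,3,1],[0.02,0,0],20],[[0,4,3],[0.02,0,0],20],[[0,4,4],[0.02,0,0],20],[[0,4,4],[0.02,0,0],20]]' >/dev/null; python3 f.py; python3 b.py
python3 - <<'E'
from h import *
q=cam('top'); s=cam('scene')
a=cv2.resize(q['frame'][150:300,310:430,::-1],(400,500),interpolation=cv2.INTER_CUBIC); b=cv2.resize(s['frame'][215:365,90:210,::-1],(400,500),interpolation=cv2.INTER_CUBIC)
cv2.imwrite('pics/fin.png',np.hstack([a,b]))
E
```

```text
tool F [ -0.13 -11.59 -13.07] pos [ 0.6315 -0.2591  0.0747] 31.15
tcp [ 0.6316 -0.2591  0.0747] [-90.58   0.34  90.32]
far x 0.7808
yaw -0.62 y@.78 -0.197
yaw -54.92 y@.78 -0.3499
```

```bash

python3 -m inch '[[[0,2,2],[0.01,0,0],20],[[0,0.5,1.5],[0.01,0,0],20],[[0,0,1],[0.01,0,0],20],[[0,0,1],[0.01,0,0],20]]' >/dev/null; python3 f.py
python3 -m inch '[[[0,0,0.5],[0,0,0],30],[[0,0,0.5],[0,0,0],45],[[0,0,0.5],[0,0,0],85],[[0,0,0.5],[0,0,0],85],[[0,0,0],[0,0,0],85],[[0,-15,0],[0,0,0],85],[[0,-50,0],[0,0,0],85],[[0,-95,0],[0,0,0],85],[[0,-120,0],[0,0,0],85],[[0,-120,0],[0,0,0],85]]'; python3 b.py
python3 -m inch '[[[45,0,0],[0,0,0],85],[[90,0,0],[0,0,0],85],[[135,0,0],[0,0,0],85],[[180,-20,0],[0,0,0],85],[[225,-40,0],[0,0,0],85],[[270,-60,0],[0,0,0],85],[[270,-60,0],[0,0,0],85],[[270,-60,0],[0,0,0],85]]'; python3 - <<'E'
from h import *
q=cam('top','t9.png'); s=cam('scene','s9.png')
a=cv2.resize(q['frame'][75:285,320:440,::-1],(343,600),interpolation=cv2.INTER_CUBIC); b=cv2.resize(s['frame'][140:380,60:340,::-1],(457,392),interpolation=cv2.INTER_CUBIC)
c=np.zeros((600,800,3),np.uint8);c[:,:343]=a;c[:392,343:]=b
cv2.imwrite('pics/fin.png',c)
E
```

```text
tool F [ 0.21 -0.94 -2.22] pos [ 0.6306 -0.2591  0.0745] 31.7
time: 32.7
ee_pos: [0.632, -0.2589, 0.2009]
tcp_rot: [-90.4, 0.5, 90.3]
wrist_force: [0.2, -0.2, -0.3]
opening: 0.0847
tcp [ 0.6315 -0.2587  0.198 ] [-90.26   0.44  90.32]
far x 0.7808
yaw -0.62 y@.78 -0.197
yaw -54.94 y@.78 -0.3519
time: 33.55
ee_pos: [0.6296, 0.0128, 0.2556]
tcp_rot: [-90.2, 0.4, 90.5]
wrist_force: [-0.1, -0.3, 0.3]
opening: 0.0848
```

View pics/fin.png

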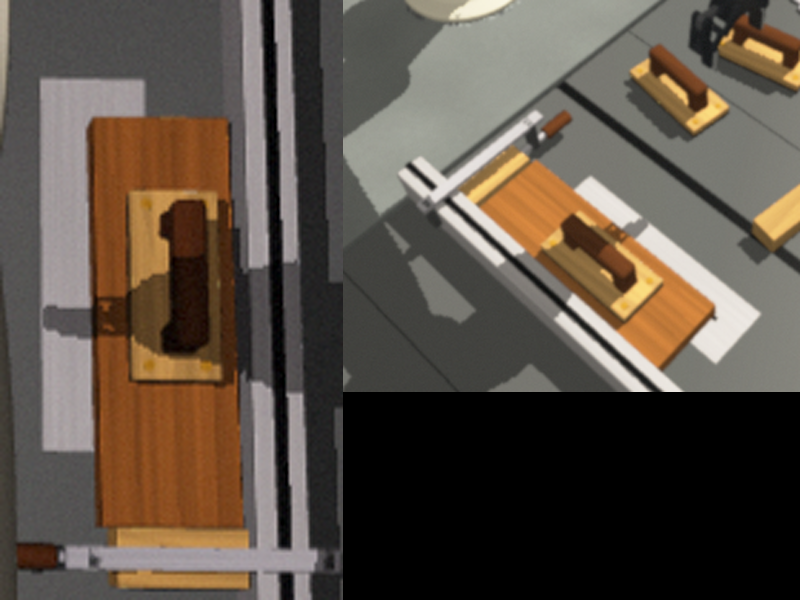

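```bash
python3 b.py; python3 -c "
from h import *
print(bot.job_done())"
```

```text
tcp [0.6294 0.0107 0.2547] [-90.15   0.45  90.26]
far x 0.7808
yaw -0.62 y@.78 -0.197
yaw -39.64 y@.78 -0.3394
the job is handed in; nothing more can be done
None
```

The board is against the stop along the fence, with the grippy block left flat on it. The job was handed in at about 34 s of the 72 s allowed.

**Finding the grippy block:** I drew each block 55–62 mm flat on the iron. I could not tell which of k, m and t each one is; I only know them by position.

| Block | Drag | Downward press | Friction coefficient (approx.) |
|---|---|---|---|
| Right, nearest the board | 6–7 N | 7–10 N | 0.5–0.6 |
| Middle | 3.3 N | 12 N | 0.2 |
| Left | 2 N | 11.5 N | 0.14 |

The right-hand block was the clear winner. Against the middle block its ratio came out nearer 2.5 than the stated three times, which I put down to force noise.

**Sliding the board:** I set that block on the board in line with the fence and pushed with about 9–15 N of press; no reading came near 25 N.

**Things that went wrong:**
- On the way to the middle block, joint 6 reached its limit. The gripper came down between two blocks and closed on nothing. A picture showed nothing had moved.
- Partway along, the board swung about 6.6° away from the fence. I lifted the block, set it down again farther back at the board's angle, and used it to swing the board back before pushing on.

**Last checks:**
- The far end of the board stayed at x = 0.781 through the last two pushes of 11–13 N, after release and just before hand-in. That puts its near end at 0.421, which is where I measured the stop's face.
- The edge fit gave a board yaw of about −0.6°, which is rough. The fit to the fence-side edge failed, because it gave impossible angles, and I ignored it.
- In the last picture the board's end meets the stop squarely and the block lies flat and in line, a few millimetres to the fence side of the board's centre.
- The other two blocks are standing on the iron. The offcut, partly in view, shows no sign of having moved. The wrench and tub were not re-checked at the end.

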